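# Clear the battery charger on the mason's bench and cover it

### The arm

A 6-joint arm with a two-finger parallel gripper is mounted at the origin on the work surface. World frame = base frame: x ahead of the robot, y to its left, z up, the work surface at z = 0. Lengths are in m, angles in rad, forces in N, time in s.
With the tool pointing down it reaches from about 0.25 to 0.725 m from the base axis. Payload 4 kg.
Tool frame: the origin (TCP) lies midway between the tips of the shut fingers; the grasp point (between the pads) lies ctrl.pinch_z behind it (ctrl.pinch_z is the distance from the TCP to the grasp point, in m); z points along the fingers, y is the line along which they close (so a half turn about z gives the same grasp; the last joint's range is limited). The gripper opens to 85 mm and grips with 20 to 120 N. Pads are 22 mm wide; open, the fingers measure 114 mm over their backs; the gripper's body (76 mm by 85 mm) begins 54 mm behind the grasp point. The pads swing forward as they close: fully open they stand 13 mm farther back than shut.
Start: joints at [0, 0.241, 0.005, 1.335, 0, 1.571], TCP at [0.5, -0, 0.231] pointing down, gripper open.
Joint ranges: [-2.72, 2.72], [-1.05, 1.87], [-1.09, 1.28], [-1.99, 2.15], [-1.42, 1.44], [-3.14, 3.14]. Speed limits (rad/s): [2.79, 2.79, 3.14, 3.14, 3.14, 3.14].

### API

Orientations are given as a unit quaternion [x, y, z, w].
In Python, from plant import ctrl, viewer, finish_job, search_frame, outline_of gives the robot as it stands.
- The arm moves only by the tool jog_arm, never from a script. Its argument "plan" is a list of rows, each a list of 7 numbers: the shift along the tool's x, y, z normalised to -1 to 1, where 1 is 150 mm, then the turn, a rotation vector about the tool's x, y, z normalised to -1 to 1, where 1 is 360 degrees, then the closure, from -1 (fully open) to 1 (shut). A call has 1 to 20 rows; each row is the pose to reach, as a shift and turn from the pose commanded when the call began, along the tool's axes at that moment, turning the shorter way round; what a row does not reach only later rows make up. A row lasts 1/8 s, in which the tool goes at most 62.5 mm and 10.7 degrees, less where a joint would pass 70% of its speed; a pose out of reach is approached as far as the arm can. A call with a number of a shift or a turn outside -1 to 1 is refused whole. A call with a gripper value outside its range is refused whole. The fingers move at their own pace and stop on an object; "squeeze" is the grip in N (left out, the last holds). Time passes only in rows, so rows that repeat a pose let the fingers close. It gives the time, the measured TCP pose, the force, the opening and the grip force at its end, in the units of the state.
- ctrl.read_state(): the state, without advancing time (a new reading comes with each control period).
- viewer.capture(name): name is "scene" or "side" or "wrist"; returns a dict with "pixels" (400x640x3 uint8, red, green, blue), "mtx" (3x3 intrinsics, pixels), "T" (4x4, takes a point from camera to world coordinates). Camera axes: x right, y down, z forward; pixel columns grow to the right and rows downward; lengths in m; the calibration is good to about 2 mm. A picture is of the moment at which its call begins. There is no depth.
- finish_job(): hands the job in; it is judged then, once.
Trained networks look in a picture, given as the dict that the camera call returned (one of the last four; its "shot" number tells which), for a name from the list of things; names that differ only in an ending like _2 or _b are one class to them, and where a whole thing is asked for, a point or a joint stands for the part that bears it (a point fixed in the world has none). Each returns a list of dicts, best first, with "conf" (0 to 1); they miss things now and then, are a little off and sometimes report something else, mostly with a low value. They report only what shows in the picture. A call takes as long as a camera call. They do not tell look-alikes from the thing itself.
- search_frame(picture, name): "box" ([left, top, width, height] in pixels, round what is visible of it).
- outline_of(picture, name): "mask" (400x640 bool, what is visible of it) and "box" ([left, top, width, height] in pixels, round what is visible of it).
The state is a dict: "t": time; "joint_pos": joint angles; "joint_vel": joint speeds; "joint_torque": joint torques, N m; "position": TCP position; "tool_rot": TCP orientation; "contact_force": force on the tool from outside, world axes, zero at the start; "ft_torque": the same for the moment, N m; "finger_gap": opening from 0.0 (shut) to 1.0 (fully open); "grip_force": force on a finger pad.
Only numpy, scipy, OpenCV 4.12 (cv2) and the standard library are available. Lean on these libraries where they do the work, as an engineer would, in place of code of your own. Each camera call takes 0.05 s, during which the arm holds its last target. There are 200 camera calls.

### The job

Shut the battery charger down for the day: first throw its lever fully over to off, away from the packs, then take every battery pack out by pressing its latch tab in while lifting, and set each one gently down inside the divided crate. When all are in the crate, lower the aluminium cover gently over the charger's two pins until it lies flush, without shifting the chisel and the tape measure that lie nearby.

Things in the scene. Friction and masses are not known exactly. Their poses are not given: they have to be found in the camera images.
- charger: fixed grey three-bay battery charger; origin on the table under the middle well, x from the wells to the rear deck, y along the row. Wells at y = -68, 0, +68 mm, 54 (x) by 58 mm (y), floor at z = 15, rim at z = 60 mm. Body around them x = -45 to 48, y = -135 to 135 mm; rear deck x = 48 to 160, y = -80 to 80 mm, top at z = 50 mm
- pin0 (a point): top of one of the two steel locating pins, at charger (0, -118, 82) mm: 10 mm in diameter, conical tip, 22 mm proud of the charger's rim
- pin1 (a point): top of the other pin, at charger (0, 118, 82) mm
- isolator (a joint): angle of the charger's isolator lever in rad: 0 = on (leaning towards the wells, charger -x), 1.0 = off (leaning away from them, charger +x); about 1 N at the tip moves it, it stays where left. Hinge level, along charger y at charger (120, 10, 72) mm, on a block 25 mm high
- isolator_tip (a point): centre of the round end (26 mm ball) of the isolator lever, 60 mm from its hinge
- packA: battery pack A: upright black block with a grey ribbed tab, 50 mm (x) by 54 mm (y) by 98 mm high, 0.42 kg, all alike, may be absent; origin at the centre of its underside, z up. The -x face (x = -25 mm) is flat, the sprung tab is on the +x side: pinch tab and -x face together from above, down to 50 mm, and lift straight up; 45 mm of lift clears the well
- tabA (a joint): inward travel in m of pack A's sprung tab, on the pack's +x side: 0 = out (latched), 0.009 = fully in, 3 to 7 N. Tab 26 mm wide in y; ribbed thumb pad at pack z = 58 to 94 mm, outer face at pack x = +34 mm when out, +25 when in. Its catch (z = 10 to 24 mm, out to x = +33 mm) hooks under the charger's ledge; fully in, it clears the ledge and the pack lifts out
- packB: battery pack B: upright black block with a grey ribbed tab, 50 mm (x) by 54 mm (y) by 98 mm high, 0.42 kg, all alike, may be absent; origin at the centre of its underside, z up. The -x face (x = -25 mm) is flat, the sprung tab is on the +x side: pinch tab and -x face together from above, down to 50 mm, and lift straight up; 45 mm of lift clears the well
- tabB (a joint): inward travel in m of pack B's sprung tab, on the pack's +x side: 0 = out (latched), 0.009 = fully in, 3 to 7 N. Tab 26 mm wide in y; ribbed thumb pad at pack z = 58 to 94 mm, outer face at pack x = +34 mm when out, +25 when in. Its catch (z = 10 to 24 mm, out to x = +33 mm) hooks under the charger's ledge; fully in, it clears the ledge and the pack lifts out
- packC: battery pack C: upright black block with a grey ribbed tab, 50 mm (x) by 54 mm (y) by 98 mm high, 0.42 kg, all alike, may be absent; origin at the centre of its underside, z up. The -x face (x = -25 mm) is flat, the sprung tab is on the +x side: pinch tab and -x face together from above, down to 50 mm, and lift straight up; 45 mm of lift clears the well
- tabC (a joint): inward travel in m of pack C's sprung tab, on the pack's +x side: 0 = out (latched), 0.009 = fully in, 3 to 7 N. Tab 26 mm wide in y; ribbed thumb pad at pack z = 58 to 94 mm, outer face at pack x = +34 mm when out, +25 when in. Its catch (z = 10 to 24 mm, out to x = +33 mm) hooks under the charger's ledge; fully in, it clears the ledge and the pack lifts out
- crate: loose open plywood crate, 160 mm (x) by 250 mm (y) by 60 mm high, walls and floor 5 mm, 0.9 kg; two dividers as high as the walls make three compartments about 150 mm (x) by 76 mm (y), centred at y = -82, 0, +82 mm; origin at the centre of its underside
- cover: loose aluminium weather cover plate, 88 mm (x) by 264 mm (y) by 8 mm, 0.4 kg; origin at the centre of its underside. Two 14 mm through holes at x = 0, y = -118 and +118 mm. On top a black bridge handle along y: bar 18 mm wide (x), 100 mm long, z = 28 to 48 mm. Flush on the charger its origin lies at charger (0, 0, 60) mm, either way round
- chisel: flat steel chisel, 152 mm, lying; to be left alone; origin at its underside
- tape: yellow tape measure, 70 x 40 x 62 mm; to be left alone; origin at its underside
Not all that is in view belongs to the job. Leave any red look-alike of the packC alone.

How it is judged:
On the way, in this order (a step that is already met when the one before it is completed fails the run):
1. the isolator lever is thrown to off (value of joint isolator above 0.8 rad), for 0.2 s.
2. every pack lies in the crate, released (x of packA in the frame of crate between -0.078 and 0.078 m and y of packA in the frame of crate between -0.122 and 0.122 m and z of packA in the frame of crate between -0.005 and 0.045 m and contact force between the fingers and packA below 0.2 N and x of packB in the frame of crate between -0.078 and 0.078 m and y of packB in the frame of crate between -0.122 and 0.122 m and z of packB in the frame of crate between -0.005 and 0.045 m and contact force between the fingers and packB below 0.2 N and x of packC in the frame of crate between -0.078 and 0.078 m and y of packC in the frame of crate between -0.122 and 0.122 m and z of packC in the frame of crate between -0.005 and 0.045 m and contact force between the fingers and packC below 0.2 N), for 0.3 s.
At the end, for the whole second after the job is handed in: lever at off (over 0.8 rad); every present pack rests in the crate, origin within 78 mm (x) and 122 mm (y) of its middle and under 45 mm above its underside; cover over both pins, handle up, within 3 mm of flush and 6 mm sideways; all released and at rest (all of step 2 and value of joint isolator above 0.8 rad and linear speed of each of packA, packB, packC, cover below 0.03 m/s and z of cover in the frame of charger between 0.055 and 0.063 m and x of cover in the frame of charger between -0.006 and 0.006 m and y of cover in the frame of charger between -0.006 and 0.006 m and angle between the z axis of cover and the z axis of charger, either way round below 0.03 rad and angle between cover's own z axis and vertical below 0.5 rad and contact force between the fingers and cover below 0.2 N); the robot touches nothing.
It fails at once if a pack is taken out while the lever is not off (value of joint isolator below 0.7 rad and z of any of packA, packB, packC in the frame of charger above 0.035 m).
It fails at once if a pack is dropped into the crate (it arrives faster than 0.8 m/s) ((x of packA in the frame of crate between -0.078 and 0.078 m and y of packA in the frame of crate between -0.122 and 0.122 m and z of packA in the frame of crate between -0.005 and 0.045 m and linear speed of packA above 0.8 m/s) or (x of packB in the frame of crate between -0.078 and 0.078 m and y of packB in the frame of crate between -0.122 and 0.122 m and z of packB in the frame of crate between -0.005 and 0.045 m and linear speed of packB above 0.8 m/s) or (x of packC in the frame of crate between -0.078 and 0.078 m and y of packC in the frame of crate between -0.122 and 0.122 m and z of packC in the frame of crate between -0.005 and 0.045 m and linear speed of packC above 0.8 m/s)).
It fails at once if the cover is dropped on the charger (it arrives faster than 0.8 m/s) (distance between cover and charger below 0.1 m and linear speed of cover above 0.8 m/s).
It fails at once if the chisel or the tape measure is shifted more than 40 mm (distance of any of chisel, tape from where it was at the start of the episode above 0.04 m).
Of packA, packB, packC only 2 to 3 are there at a start; the rules pass over those that are not, and their reading is None.
At some moment in a run one of cover, crate may be knocked a few centimetres aside while the robot is not near it.
It also fails if it takes over 210 s, if anything falls off the work surface, if the arm or the gripper's body presses on something with over 40 N, if the wrist force passes 120 N, or if a joint passes its speed limit or range.

## Working session

There is one attempt and no reset: what is moved stays moved. The work goes in short steps, Python scripts to look and compute and a tool call to move; the robot and the scene stay as the last step left them, time stands still between calls to the robot, and variables do not carry over. Pictures are saved under pics/ and viewed, at most 14 in all, crops included, and the job is handed in when it is done.

Besides the shell and the picture viewer there is one more tool, called by a JSON object that holds its "method" and its "body". jog_arm: Moves the arm, as the interface text tells. Its arguments: {"type":"object","properties":{"plan":{"type":"array"},"squeeze":{"type":"number"}},"required":["plan"]}

```bash
ls; mkdir -p pics
python3 - <<'E'
from plant import ctrl, viewer, search_frame
import cv2,numpy as np
s=ctrl.read_state(); print(s, ctrl.pinch_z)
for c in ["scene","side"]:
    p=viewer.capture(c); cv2.imwrite(f"pics/{c}0.png",p["pixels"][:,:,::-1])
    print(c,p["mtx"].tolist(),np.round(p["T"],4).tolist())
    for n in ["charger","packA","crate","cover","chisel","tape","isolator_tip","pin0"]:
        print(n,[(np.round(d["box"]).tolist(),round(d["conf"],2)) for d in search_frame(p,n)][:5])
E
```

```text
pics
{'t': 0.0, 'joint_pos': array([3.47493591e-05, 2.41460048e-01, 3.68025506e-03, 1.33519870e+00,
       1.03032380e-05, 1.57079203e+00]), 'joint_vel': array([ 0.00080949,  0.00084459,  0.00036155, -0.00404651, -0.00114657,
       -0.00080477]), 'joint_torque': array([ 5.50268451e-04, -3.72315860e+01,  2.52406776e+01,  1.67737965e-02,
        2.29149265e-05,  1.14679995e-05]), 'position': array([4.99346073e-01, 2.04789887e-05, 2.30372682e-01]), 'tool_rot': array([ 0.70709256,  0.70712016, -0.00076788, -0.00077514]), 'contact_force': array([0.43041807, 0.47810108, 1.16604907]), 'ft_torque': array([ 0.00228661, -0.01860527,  0.06378303]), 'grip_force': 0.0, 'finger_gap': 1.0040320394084694} 0.0187
scene [[484.3155842004963, 0.0, 313.5309238808622], [0.0, 484.3155842004963, 202.22771717823068], [0.0, 0.0, 1.0]] [[-0.382, 0.7308, -0.5657, 1.2572], [0.9241, 0.293, -0.2455, 0.3434], [-0.0136, -0.6165, -0.7872, 1.1863], [0.0, 0.0, 0.0, 1.0]]
charger [([257.0, 193.0, 99.0, 92.0], 0.74)]
packA [([256.0, 193.0, 99.0, 88.0], 0.2)]
crate [([174.0, 151.0, 94.0, 70.0], 0.77)]
cover [([365.0, 234
[... 179 characters left out ...]
, 98.0, 89.0], 0.71)]
side [[438.39243123718643, 0.0, 327.59451247093017], [0.0, 438.39243123718643, 202.36045417132007], [0.0, 0.0, 1.0]] [[-0.9986, -0.0132, 0.0504, 0.4222], [-0.0481, 0.605, -0.7948, 0.7596], [-0.02, -0.7961, -0.6048, 0.6989], [0.0, 0.0, 0.0, 1.0]]
charger [([235.0, 186.0, 102.0, 101.0], 0.73)]
packA []
crate [([299.0, 132.0, 64.0, 68.0], 0.76)]
cover [([280.0, 306.0, 56.0, 94.0], 0.9), ([234.0, 188.0, 106.0, 104.0], 0.41)]
chisel [([217.0, 195.0, 58.0, 14.0], 0.86), ([237.0, 188.0, 101.0, 101.0], 0.34)]
tape [([197.0, 268.0, 36.0, 42.0], 0.91)]
isolator_tip [([265.0, 196.0, 10.0, 24.0], 0.65)]
pin0 [([236.0, 187.0, 103.0, 104.0], 0.66), ([291.0, 218.0, 31.0, 38.0], 0.61)]
```

Run:
```python
import cv2,numpy as np
a=cv2.imread("pics/scene0.png");b=cv2.imread("pics/side0.png")
a=cv2.resize(a[140:330,160:480],(800,475),interpolation=3)
b=cv2.resize(b[120:400,160:480],(686,600),interpolation=3)
cv2.imwrite("pics/a1.png",a);cv2.imwrite("pics/b1.png",b)
```

```text
(no output)
```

View pics/a1.png

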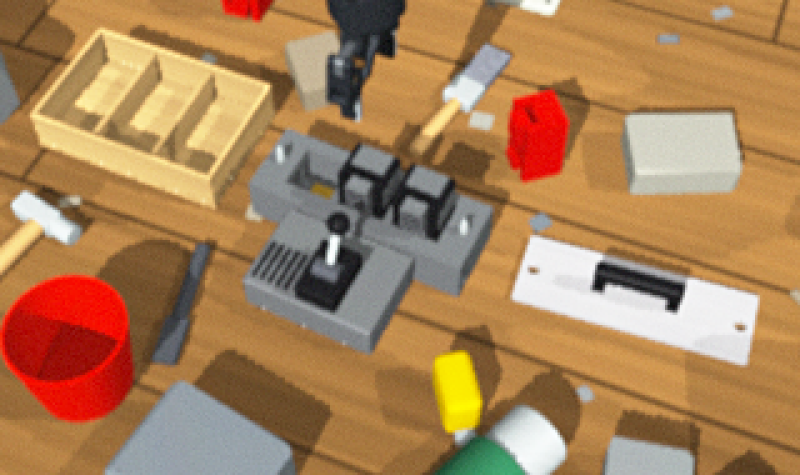

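View pics/b1.png

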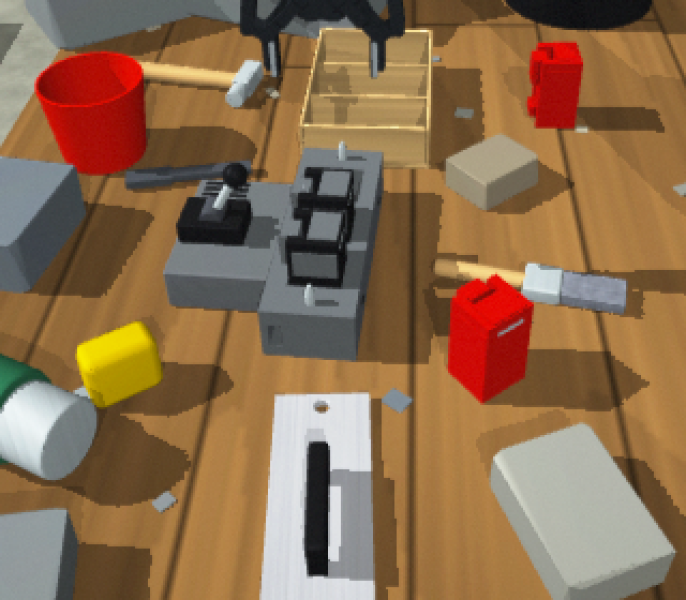

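Two black packs sit in the middle and right-hand (cover-side) wells. The third well, left of scene crop (320,180), is empty. The red blocks at scene crop (540,135) and (245,5) are look-alikes. I'll fit planar poses from both views.

```bash
cat > h.py <<'E'
import numpy as np
from scipy.optimize import least_squares
def proj(K,T,P):
    c=(np.asarray(P,float)-T[:3,3])@T[:3,:3]; q=c@K.T
    return q[:,:2]/q[:,2:]
def place(p,P):
    c,s=np.cos(p[2]),np.sin(p[2]); P=np.asarray(P,float)
    return np.c_[p[0]+c*P[:,0]-s*P[:,1], p[1]+s*P[:,0]+c*P[:,1], P[:,2]+(p[3] if len(p)>3 else 0)]
def fit(obs,x0,z=False):
    # obs: list of (K,T,model pts mm,pixels)
    f=lambda p: np.concatenate([(proj(K,T,place(p,np.array(M)/1000))-np.array(px)).ravel() for K,T,M,px in obs])
    r=least_squares(f,x0,loss="soft_l1"); return r.x,np.round(f(r.x),1)
def back(K,T,uv,z):
    d=T[:3,:3]@np.linalg.solve(K,[uv[0],uv[1],1.]); o=T[:3,3]
    return o+d*(z-o[2])/d[2]
E
python3 - <<'E'
from h import *
from plant import viewer
A=viewer.capture("scene");B=viewer.capture("side")
sa=lambda l:[(160+u*.4,140+v*.4) for u,v in l]
sb=lambda l:[(160+u*.4665,120+v*.4667) for u,v in l]
def go(n,Ma,a,Mb,b,x0):
    x,r=fit([(A["mtx"],A["T"],Ma,sa(a)),(B["mtx"],B["T"],Mb,sb(b))],x0); print(n,np.round(x,4),r.tolist())
go("charger",[(0,-118,82),(0,118,82),(160,80,50),(-45,135,60),(-45,-135,60)],[(280,141),(465,213),(374,325),(494,206),(287,130)],
 [(0,-118,82),(0,118,82),(48,135,60),(-45,135,60),(-45,-135,60)],[(342,141),(309,285),(261,312),(358,320),(382,153)],[.45,.1,.2])
go("crate",[(-80,-125,60),(-80,125,60),(80,125,60),(80,-125,60)],[(100,30),(272,95),(213,183),(34,110)],
 [(80,-125,60),(-80,-125,60),(-80,125,60),(80,125,60)],[(320,30),(432,30),(430,138),(301,130)],[.4,-.2,0.])
go("cover",[(-44,-132,8),(-44,132,8),(44,-132,8),(0,-118,8),(0,118,8)],[(532,236),(760,294),(512,297),(533,270),(741,326)],
 [(44,-132,8),(-44,-132,8),(0,-118,8)],[(276,394),(369,393),(321,406)],[.45,.4,0.])
for n,uv in [("chisA",(205,245)),("chisB",(170,360)),("tape",(465,425)),("redpack",(540,178))]: print(n,back(A["mtx"],A["T"],sa([uv])[0],0))
E
```

```text
charger [ 0.5035  0.0006 -0.0577] [0.4, 2.4, 0.8, 1.9, -0.1, 3.4, 0.6, -0.5, 0.4, -1.1, -0.0, 0.1, 1.3, -0.2, -0.3, -0.6, -0.1, -1.4, 0.2, -1.4]
crate [ 0.4726 -0.3005 -0.0264] [1.7, -0.6, 1.7, -3.7, 0.3, -0.9, -0.0, 2.2, -0.4, -0.9, -0.0, 0.0, -0.3, -3.6, -1.9, -1.5]
cover [0.4907 0.3178 0.0638] [0.2, -0.3, 0.0, 0.8, 0.4, -0.2, 0.7, -0.6, 0.3, -0.4, -0.8, -0.0, -0.2, -0.7, 0.1, -0.6]
chisA [ 0.60697363 -0.17114308  0.        ]
chisB [ 0.75688914 -0.13597944  0.        ]
tape [0.7075458  0.19169971 0.        ]
redpack [0.36572429 0.16425865 0.        ]
```

{"method": "jog_arm", "body": {"plan": [[0.033, 0.4, 0, 0, 0, 0, 1], [0.033, 0.4, 0, 0, 0, 0, 1], [0.033, 0.4, 0, 0, 0, 0, 1], [0.033, 0.4, 0, 0, 0, 0, 1], [0.033, 0.4, 0, 0, 0, 0, 1], [0.033, 0.4, 0, 0, 0, 0, 1], [0.033, 0.4, 0, 0, 0, 0, 1], [0.033, 0.4, 0, 0, 0, 0, 1], [0.033, 0.4, 0.2, 0, 0, 0, 1], [0.033, 0.4, 0.4, 0, 0, 0, 1], [0.033, 0.4, 0.4, 0, 0, 0, 1]], "squeeze": 20}}

```text
t: 2.38
position: [0.5579, 0.0049, 0.1689]
tool_rot: [0.707, 0.707, -0.002, -0.002]
contact_force: [-0.1, 0.1, 0.4]
finger_gap: 0.001
grip_force: 0.0
```

{"method": "jog_arm", "body": {"plan": [[0, 0.01, 0.2, 0, 0, 0, 1], [0, 0.01, 0.42, 0, 0, 0, 1], [0, 0.01, 0.42, 0, 0, 0, 1], [0, 0.07, 0.42, 0, 0, 0, 1], [0, 0.12, 0.42, 0, 0, 0, 1], [0, 0.17, 0.42, 0, 0, 0, 1], [0, 0.22, 0.42, 0, 0, 0, 1], [0, 0.27, 0.42, 0, 0, 0, 1], [0, 0.32, 0.42, 0, 0, 0, 1], [0, 0.36, 0.42, 0, 0, 0, 1], [0, 0.4, 0.42, 0, 0, 0, 1], [0, 0.43, 0.42, 0, 0, 0, 1], [0, 0.43, 0.42, 0, 0, 0, 1]]}}

```text
t: 4.0
position: [0.625, 0.0051, 0.1081]
tool_rot: [0.707, 0.707, 0.0, -0.0]
contact_force: [0.8, 0.1, 0.6]
finger_gap: 0.0
grip_force: 0.0
```

Run:
```python
from plant import viewer
import cv2,numpy as np
a=viewer.capture("scene")["pixels"][170:300,240:380,::-1]
b=viewer.capture("side")["pixels"][150:300,210:370,::-1]
f=lambda i:cv2.resize(i,(400,int(i.shape[0]*400/i.shape[1])),interpolation=3)
a,b=f(a),f(b); h=min(len(a),len(b))
cv2.imwrite("pics/l.png",np.hstack([a[:h],b[:h]]))
```

```text
(no output)
```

View pics/l.png

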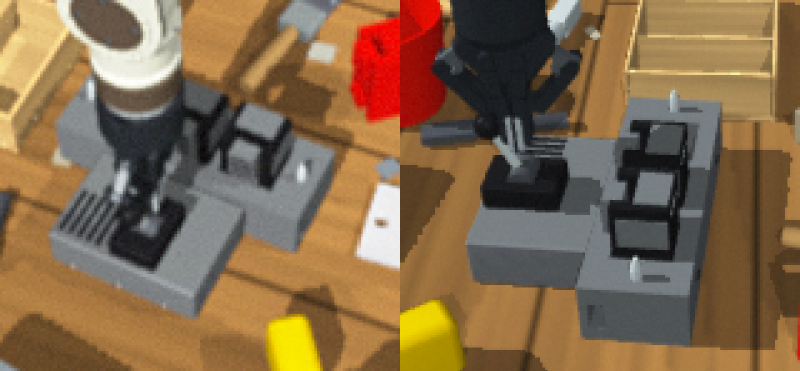

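{"method": "jog_arm", "body": {"plan": [[0, 0.03, 0, 0, 0, 0, 1], [0, 0.06, 0, 0, 0, 0, 1], [0, 0.06, 0, 0, 0, 0, 1]]}}

```text
t: 4.47
position: [0.6284, 0.0051, 0.108]
tool_rot: [0.707, 0.707, -0.004, -0.004]
contact_force: [-14.0, 0.5, 7.4]
finger_gap: 0.0
grip_force: 7.1
```

{"method": "jog_arm", "body": {"plan": [[0, -0.1, 0, 0, 0, 0, 1], [0, -0.1, -0.35, 0, 0, 0, 1], [0, -0.1, -0.7, 0, 0, 0, 1], [0.2, -0.4, -1, 0, 0, 0, -1], [0.2, -0.7, -1, 0, 0, 0, -1], [0.2, -0.9, -1, 0, 0, 0.009, -1], [0.2, -0.9, -1, 0, 0, 0.009, -1], [0.2, -0.9, -1, 0, 0, 0.009, -1]]}}

```text
t: 5.48
position: [0.4995, 0.035, 0.2589]
tool_rot: [0.727, 0.687, 0.001, 0.001]
contact_force: [0.1, 0.3, 1.5]
finger_gap: 0.998
grip_force: 0.0
```

Run:
```python
from h import *
from plant import viewer,ctrl
import cv2
w=viewer.capture("wrist");K,T=w["mtx"],w["T"]; np.savez("w1.npz",K=K,T=T,p=w["pixels"])
print(np.round(T,3).tolist(),ctrl.read_state()["position"])
im=w["pixels"][:,:,::-1].copy()
c=[.5035,.0006,-.0577]
for M in [[(0,-118,82),(0,118,82)],[(-27,y+d,60) for y in(-68,0,68) for d in(-29,29)],[(27,y+d,60) for y in(-68,0,68) for d in(-29,29)],[(-25,y+d,113) for y in (0,68) for d in(-27,27)],[(91,10,125),(149,10,125)],[(-45,-135,60),(48,-135,60),(48,135,60),(-45,135,60)]]:
    for u in proj(K,T,place(c,np.array(M)/1e3)): cv2.drawMarker(im,(int(round(u[0])),int(round(u[1]))),(0,255,0),cv2.MARKER_CROSS,8,1)
cv2.imwrite("pics/w1.png",im)
S=viewer.capture("side");cv2.imwrite("pics/s2.png",S["pixels"][:,:,::-1])
```

```text
[[0.998, -0.055, -0.016, 0.504], [-0.057, -0.944, -0.326, 0.12], [0.002, 0.326, -0.945, 0.401], [0.0, 0.0, 0.0, 1.0]] [0.49962843 0.03497852 0.25855419]
```

View pics/w1.png

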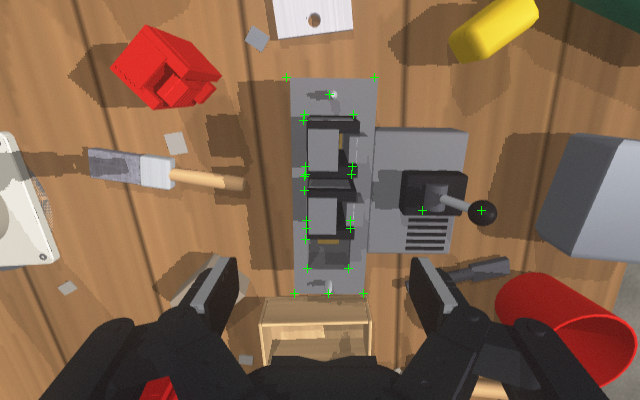

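The lever hit its stop and leans off, with its ball at (483,212). The overlay is a few pixels off, so I'll refit from the wrist view.

Run:
```python
from h import *
import cv2
w=np.load("w1.npz");K,T=w["K"],w["T"]
M=[(-45,135,60),(48,135,60),(-45,-135,60),(48,-135,60),(160,80,50),(160,-80,50)]
x,r=fit([(K,T,M,[(290,78),(377,78),(295,294),(368,293),(467,129),(450,252)])],[.5,0,-.05]);print(np.round(x,4),r)
im=w["p"][:,:,::-1].copy()
big=cv2.resize(im[70:300,280:475],None,fx=2.6,fy=2.6,interpolation=3)
for Q in [[(0,-118,82),(0,118,82)],[(-25,y+d,113) for y in (0,68) for d in(-27,27)],[(34,y+d,109) for y in (0,68) for d in(-13,13)],M]:
    for u in proj(K,T,place(x,np.array(Q)/1e3)): cv2.drawMarker(big,tuple(int(round(t)) for t in ((u-[280,70])*2.6)),(0,255,0),0,8,1)
cv2.imwrite("pics/w2.png",big)
```

```text
[ 5.059e-01 -5.000e-04 -5.570e-02] [-2.  -0.4 -0.5 -0.5  1.1 -0.3 -2.7  0.5  3.3  0.5  1.2  1.3]
```

View pics/w2.png

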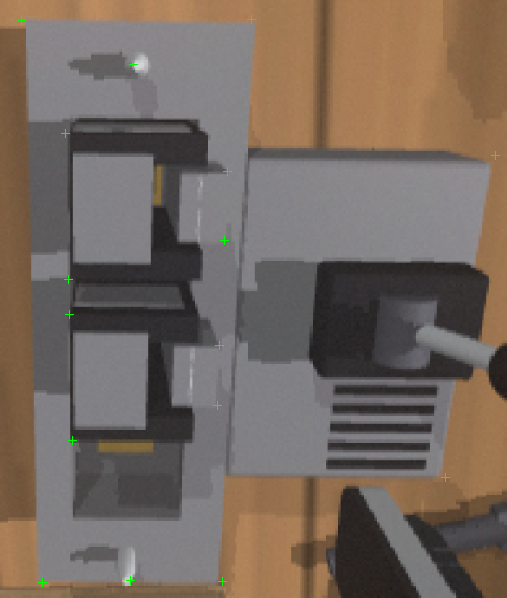

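{"method": "jog_arm", "body": {"plan": [[0.22, 0.06, 0.3, 0, 0, 0, -1], [0.22, 0.06, 0.6, 0, 0, 0, -1], [0.22, 0.06, 0.8, 0, 0, 0, -1], [0.22, 0.06, 0.8, 0, 0, 0, -1]], "squeeze": 40}}

```text
t: 6.08
position: [0.5078, 0.0671, 0.1353]
tool_rot: [0.727, 0.687, -0.003, -0.002]
contact_force: [0.9, -0.4, 0.8]
finger_gap: 1.002
grip_force: 0.0
```

{"method": "jog_arm", "body": {"plan": [[0, 0, 0.15, 0, 0, 0, -1], [0, 0, 0.3, 0, 0, 0, -1], [0, 0, 0.45, 0, 0, 0, -1], [0, 0, 0.45, 0, 0, 0, -1], [0, 0, 0.45, 0, 0, 0, 1], [0, 0, 0.45, 0, 0, 0, 1], [0, 0, 0.45, 0, 0, 0, 1], [0, 0, 0.45, 0, 0, 0, 1], [0, 0, 0.45, 0, 0, 0, 1], [0, 0, 0.45, 0, 0, 0, 1]]}}

```text
t: 7.32
position: [0.51, 0.0678, 0.0734]
tool_rot: [0.727, 0.687, 0.001, 0.001]
contact_force: [-3.0, 0.1, 10.1]
finger_gap: 0.561
grip_force: 41.3
```

{"method": "jog_arm", "body": {"plan": [[0, 0, -0.05, 0, 0, 0, 1], [0, 0, -0.12, 0, 0, 0, 1], [0, 0, -0.2, 0, 0, 0, 1], [0, 0, -0.3, 0, 0, 0, 1], [0, 0, -0.4, 0, 0, 0, 1], [0, 0, -0.5, 0, 0, 0, 1], [0, 0, -0.6, 0, 0, 0, 1], [0, 0, -0.7, 0, 0, 0, 1], [0, 0, -0.7, 0, 0, 0, 1], [0, 0, -0.7, 0, 0, 0, 1]]}}

```text
t: 8.57
position: [0.509, 0.0674, 0.1754]
tool_rot: [0.727, 0.687, -0.0, -0.0]
contact_force: [0.2, -0.9, -4.0]
finger_gap: 0.555
grip_force: 42.7
```

Run:
```python
from plant import viewer
import cv2,numpy as np
a=viewer.capture("scene")["pixels"][130:290,170:380,::-1]
b=viewer.capture("side")["pixels"][120:290,210:400,::-1]
f=lambda i:cv2.resize(i,(400,int(i.shape[0]*400/i.shape[1])),interpolation=3)
a,b=f(a),f(b); h=min(len(a),len(b))
cv2.imwrite("pics/g1.png",np.hstack([a[:h],b[:h]]))
```

```text
(no output)
```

View pics/g1.png

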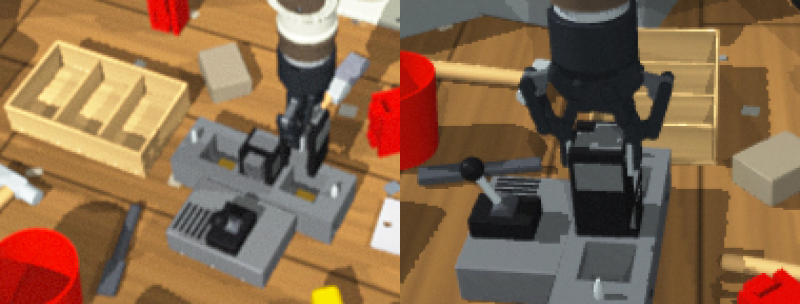

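Pack lifted out cleanly, with a -4 N wrist reading. Next I carry it towards the crate and look again.

{"method": "jog_arm", "body": {"plan": [[0, 0, -0.1, 0, 0, 0, 1], [0, 0, -0.2, 0, 0, 0, 1], [-0.15, 0, -0.2, 0, 0, 0, 1], [-0.4, 0, -0.2, 0, 0, 0, 1], [-0.7, 0, -0.2, 0, 0, 0, 1], [-0.9, 0, -0.2, 0, 0, 0, 1], [-1, 0, -0.2, 0, 0, 0, 1], [-1, 0, -0.2, 0, 0, 0, 1]]}}

```text
t: 9.68
position: [0.5012, -0.0828, 0.2065]
tool_rot: [0.727, 0.686, 0.001, 0.0]
contact_force: [0.0, 0.2, -3.1]
finger_gap: 0.553
grip_force: 42.7
```

```bash
cat > look.py <<'E'
from h import *
from plant import viewer,ctrl
import cv2,sys
def look(name,pose,pts,cam="wrist",crop=None,z=1):
    w=viewer.capture(cam);K,T=w["mtx"],w["T"];np.savez(name+".npz",K=K,T=T,p=w["pixels"])
    x0,y0,x1,y1=crop or (0,0,640,400)
    im=cv2.resize(w["pixels"][y0:y1,x0:x1,::-1],None,fx=z,fy=z,interpolation=3)
    for u in proj(K,T,place(pose,np.array(pts)/1e3)): cv2.drawMarker(im,tuple(int(round(t)) for t in (u-[x0,y0])*z),(0,255,0),0,8,1)
    cv2.imwrite(f"pics/{name}.png",im); print(np.round(ctrl.read_state()["position"],4))
E
python3 - <<'E'
from look import *
look("c1",[.4726,-.3005,-.0264],[(sx*80,sy*125,60) for sx in(-1,1) for sy in (-1,1)]+[(sx*75,y,60) for sx in(-1,1) for y in (-41,41)])
E
```

```text
[ 0.5011 -0.082   0.2063]
```

View pics/c1.png

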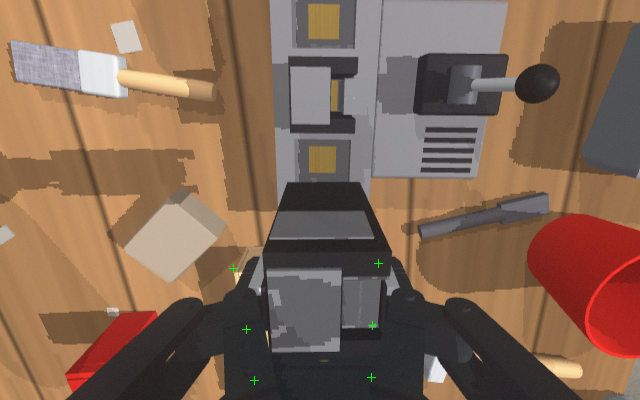

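```bash
cat > sil.py <<'E'
from h import *
from plant import viewer,outline_of
import cv2
from scipy.optimize import minimize
def sil(name,size,x0,cams=("scene","side"),z0=0.):
    a,b,h=size; C=[(sx*a/2,sy*b/2,z) for sx in(-1,1) for sy in(-1,1) for z in(z0,z0+h)]
    obs=[]
    for c in cams:
        p=viewer.capture(c); r=outline_of(p,name)
        if not r: print(c,"none");continue
        m=r[0]["mask"].astype(np.uint8); n,l,st,_=cv2.connectedComponentsWithStats(m)
        m=(l==1+st[1:,4].argmax()).astype(np.uint8)
        cs=np.vstack(cv2.findContours(m,0,2)[0]); hull=cv2.fillConvexPoly(np.zeros_like(m),cv2.convexHull(cs),1)
        obs.append((p["mtx"],p["T"],hull)); print(c,r[0]["conf"],m.sum(),hull.sum())
    def cost(p):
        s=0
        for K,T,H in obs:
            u=cv2.convexHull(np.round(proj(K,T,place(p,C))*16).astype(np.int32))
            q=cv2.fillConvexPoly(np.zeros((400,640),np.uint8),u,255,cv2.LINE_AA,4)/255.
            s+=np.abs(q-H).sum()/H.sum()
        return s
    best=min((minimize(cost,np.array(x0)+d,method="Nelder-Mead",options=dict(initial_simplex=np.array(x0)+d+np.vstack([np.zeros(3),np.diag([.01,.01,.05])]),xatol=1e-4,fatol=1e-4)) for d in ([0,0,0],[.006,-.006,.03],[-.006,.006,-.03])),key=lambda r:r.fun)
    print(name,np.round(best.x,4),round(best.fun,3)); return best.x
E
python3 - <<'E'
from sil import *
sil("crate",(.16,.25,.06),[.4726,-.3005,-.0264])
sil("cover",(.088,.264,.008),[.4907,.3178,.0638],("scene",))
E
```

```text
scene 0.92 4134 4276
side 0.97 2207 2942
crate [ 0.4725 -0.3087 -0.0277] 0.392
scene 0.61 2752 2913
cover [0.4921 0.3146 0.0642] 0.039
```

Run:
```python
from sil import *
from look import look
x=sil("crate",(.16,.25,.06),[.4726,-.3005,-.0264],("scene",))
look("c2",x,[(sx*80,sy*125,60) for sx in(-1,1) for sy in (-1,1)]+[(sx*75,y,60) for sx in(-1,1) for y in (-41,41)],"scene",(160,130,320,240),5)
```

```text
scene 0.85 4266 4391
crate [ 0.4717 -0.3099 -0.0293] 0.035
[ 0.5009 -0.0819  0.2058]
```

View pics/c2.png

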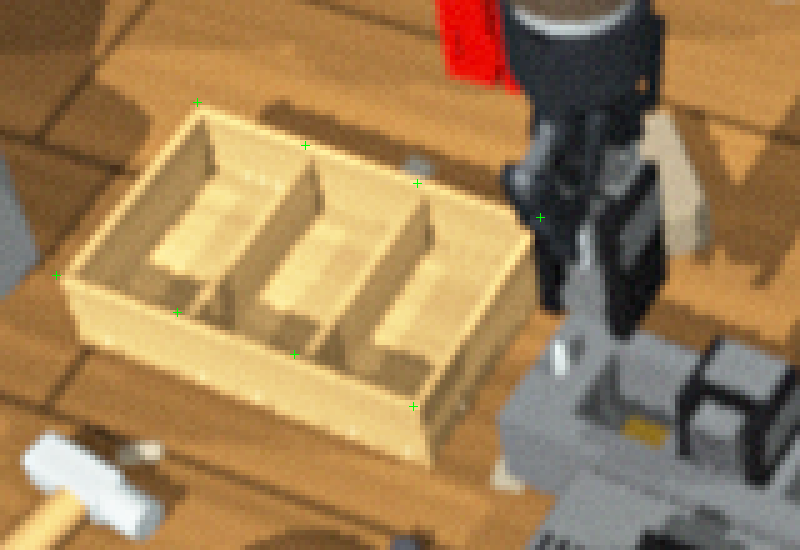

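Run:
```python
from h import *
w=np.load("c2.npz")
M=[(-80,-125,60),(80,-125,60),(80,125,60),(75,-41,60),(75,41,60),(-75,-41,60),(-75,41,60)]
px=[(160+u/5,130+v/5) for u,v in [(200,105),(66,280),(430,408),(193,316),(312,356),(310,155),(420,192)]]
x,r=fit([(w["K"],w["T"],M,px)],[.47,-.3,0.]);print(np.round(x,4),r.tolist())
```

```text
[ 0.4719 -0.3025 -0.0028] [0.3, 0.5, -0.1, 0.7, 0.1, -0.3, -0.8, 0.4, -0.7, 0.4, 0.3, -1.3, 1.2, -1.6]
```

{"method": "jog_arm", "body": {"plan": [[-0.2, 0, 0, 0, 0, -0.004, 1], [-0.5, -0.05, 0, 0, 0, -0.0087, 1], [-0.8, -0.11, 0, 0, 0, -0.0087, 1], [-1, -0.11, 0, 0, 0, -0.0087, 1], [-1, -0.11, 0, 0, 0, -0.0087, 1], [-1, -0.11, 0, 0, 0, -0.0087, 1]]}}

```text
t: 10.92
position: [0.4758, -0.2308, 0.2056]
tool_rot: [0.708, 0.706, 0.0, -0.0]
contact_force: [-0.0, 0.6, -3.1]
finger_gap: 0.558
grip_force: 42.7
```

{"method": "jog_arm", "body": {"plan": [[-0.25, -0.02, 0, 0, 0, 0, 1], [-0.48, -0.03, 0, 0, 0, 0, 1], [-0.48, -0.03, 0, 0, 0, 0, 1], [-0.48, -0.03, 0.2, 0, 0, 0, 1], [-0.48, -0.03, 0.4, 0, 0, 0, 1], [-0.48, -0.03, 0.45, 0, 0, 0, 1], [-0.48, -0.03, 0.45, 0, 0, 0, 1]]}}

```text
t: 11.8
position: [0.4715, -0.3021, 0.1384]
tool_rot: [0.707, 0.707, 0.0, -0.0]
contact_force: [0.2, 0.2, -3.1]
finger_gap: 0.559
grip_force: 42.9
```

Run:
```python
from look import *
s=ctrl.read_state();print(s["tool_rot"])
look("c3",[.4719,-.3025,-.0028],[(80,125,60),(80,-125,60),(75,-41,60),(75,41,60)],"scene",(160,130,320,240),5)
```

```text
[ 7.07282608e-01  7.06930764e-01  1.97295403e-05 -4.55770515e-04]
[ 0.472  -0.3028  0.1393]
```

View pics/c3.png

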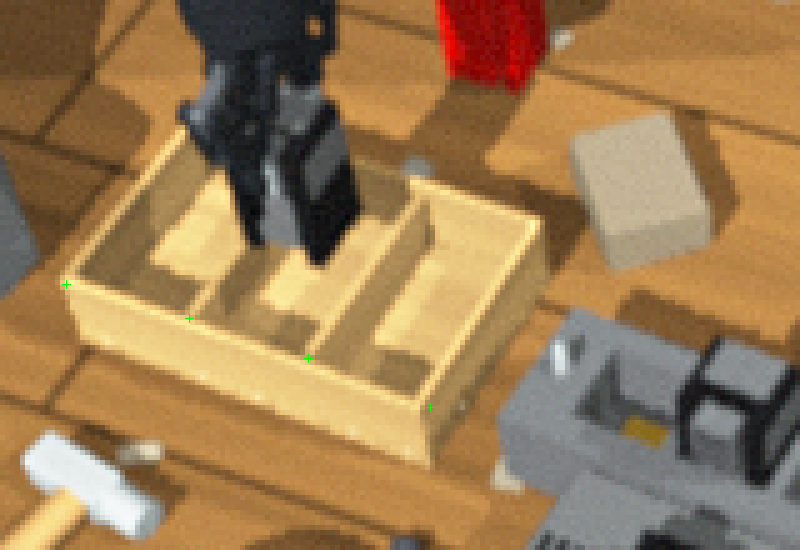

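The crate has not moved and the pack hangs over its middle compartment, so I'll lower it.

{"method": "jog_arm", "body": {"plan": [[0, 0, 0.12, 0, 0, 0, 1], [0, 0, 0.25, 0, 0, 0, 1], [0, 0, 0.38, 0, 0, 0, 1], [0, 0, 0.44, 0, 0, 0, 1], [0, 0, 0.46, 0, 0, 0, 1], [0, 0, 0.48, 0, 0, 0, 1], [0, 0, 0.49, 0, 0, 0, 1], [0, 0, 0.49, 0, 0, 0, 1]]}}

```text
t: 12.85
position: [0.4715, -0.3033, 0.0651]
tool_rot: [0.708, 0.706, 0.0, 0.0]
contact_force: [-1.2, -0.5, -3.6]
finger_gap: 0.555
grip_force: 42.9
```

{"method": "jog_arm", "body": {"plan": [[0, 0, 0.01, 0, 0, 0, 1], [0, 0, 0.02, 0, 0, 0, 1], [0, 0, 0.02, 0, 0, 0, 1]]}}

```text
t: 13.22
position: [0.4715, -0.3035, 0.0636]
tool_rot: [0.708, 0.706, 0.0, 0.001]
contact_force: [-3.2, 0.9, 6.4]
finger_gap: 0.553
grip_force: 45.7
```

{"method": "jog_arm", "body": {"plan": [[0, 0, 0, 0, 0, 0, -1], [0, 0, 0, 0, 0, 0, -1], [0, 0, 0, 0, 0, 0, -1], [0, 0, 0, 0, 0, 0, -1], [0, 0, 0, 0, 0, 0, -1], [0, 0, -0.1, 0, 0, 0, -1], [0, 0, -0.3, 0, 0, 0, -1], [0, 0, -0.6, 0, 0, 0, -1], [0, 0, -0.9, 0, 0, 0, -1], [0.2, 0.05, -1, 0, 0, 0, -1], [0.6, 0.1, -1, 0, 0, 0, -1], [1, 0.15, -1, 0, 0, 0, -1], [1, 0.15, -1, 0, 0, 0, -1]]}}

```text
t: 14.85
position: [0.4946, -0.1496, 0.2133]
tool_rot: [0.705, 0.709, 0.001, 0.0]
contact_force: [0.0, -0.3, -0.2]
finger_gap: 1.002
grip_force: 0.0
```

Run:
```python
from look import *
print(np.round(ctrl.read_state()["tool_rot"],4))
# save wrist + scene without viewing, montage
a=viewer.capture("scene");b=viewer.capture("wrist");np.savez("d1.npz",K=b["mtx"],T=b["T"],p=b["pixels"])
A=cv2.resize(a["pixels"][130:240,160:320,::-1],(400,275),interpolation=3);B=cv2.resize(b["pixels"][:,:,::-1],(400,250),interpolation=cv2.INTER_AREA)
cv2.imwrite("pics/d1.png",np.vstack([A,cv2.resize(b["pixels"][:,:,::-1],(400,250))]))
```

```text
[7.055e-01 7.087e-01 6.000e-04 4.000e-04]
```

View pics/d1.png

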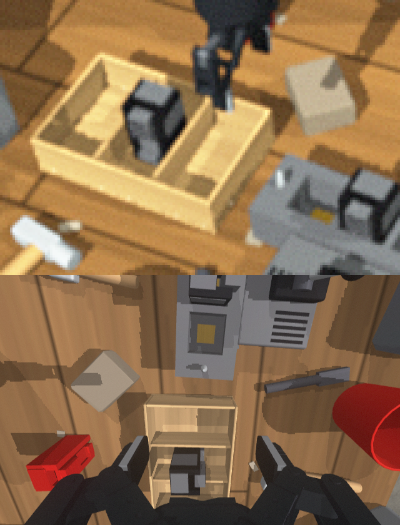

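The first pack stands in the middle compartment, at top panel (155,120). Next is the pack in the middle well.

{"method": "jog_arm", "body": {"plan": [[0.3, 0.08, 0, 0, 0, 0.0092, -1], [0.7, 0.08, 0, 0, 0, 0.0092, -1], [1, 0.08, 0, 0, 0, 0.0092, -1], [1, 0.08, 0.25, 0, 0, 0.0092, -1], [1, 0.08, 0.45, 0, 0, 0.0092, -1], [1, 0.08, 0.45, 0, 0, 0.0092, -1], [1, 0.08, 0.45, 0, 0, 0.0092, -1]]}}

```text
t: 15.82
position: [0.5073, -0.0044, 0.1455]
tool_rot: [0.729, 0.685, 0.001, 0.001]
contact_force: [0.1, 0.8, 0.6]
finger_gap: 0.999
grip_force: 0.0
```

{"method": "jog_arm", "body": {"plan": [[0.03, -0.005, 0.15, 0, 0, 0, -1], [0.03, -0.005, 0.3, 0, 0, 0, -1], [0.03, -0.005, 0.45, 0, 0, 0, -1], [0.03, -0.005, 0.5, 0, 0, 0, -1], [0.03, -0.005, 0.5, 0, 0, 0, -1], [0.03, -0.005, 0.5, 0, 0, 0, 1], [0.03, -0.005, 0.5, 0, 0, 0, 1], [0.03, -0.005, 0.5, 0, 0, 0, 1], [0.03, -0.005, 0.5, 0, 0, 0, 1], [0.03, -0.005, 0.5, 0, 0, 0, 1], [0.03, -0.005, 0.5, 0, 0, 0, 1]]}}

```text
t: 17.2
position: [0.5056, 0.0014, 0.0714]
tool_rot: [0.728, 0.686, 0.0, 0.0]
contact_force: [-4.4, 0.9, 11.4]
finger_gap: 0.561
grip_force: 40.8
```

{"method": "jog_arm", "body": {"plan": [[0, 0, -0.05, 0, 0, 0, 1], [0, 0, -0.12, 0, 0, 0, 1], [0, 0, -0.2, 0, 0, 0, 1], [0, 0, -0.3, 0, 0, 0, 1], [0, 0, -0.4, 0, 0, 0, 1], [0, 0, -0.5, 0, 0, 0, 1], [0, 0, -0.6, 0, 0, 0, 1], [0, 0, -0.75, 0, 0, 0, 1], [0, 0, -0.9, 0, 0, 0, 1], [0, 0, -0.9, 0, 0, 0, 1], [0, 0, -0.9, 0, 0, 0, 1]]}}

```text
t: 18.58
position: [0.5054, 0.0013, 0.2037]
tool_rot: [0.728, 0.686, -0.0, -0.0]
contact_force: [0.4, -0.8, -6.3]
finger_gap: 0.556
grip_force: 43.3
```

Run:
```python
from plant import *
for c in("scene","side"):
    p=viewer.capture(c)
    for n in("crate","cover"): print(c,n,[(np_:=[round(float(v)) for v in d["box"]],round(d["conf"],2)) for d in search_frame(p,n)])
```

```text
scene crate [([172, 149, 97, 69], 0.94)]
scene cover [([365, 233, 97, 53], 0.57)]
side crate [([308, 134, 52, 65], 0.9), ([195, 267, 41, 43], 0.69)]
side cover []
```

{"method": "jog_arm", "body": {"plan": [[-0.2, 0, 0, 0, 0, -0.004, 1], [-0.4, 0, 0, 0, 0, -0.009, 1], [-0.7, -0.06, 0, 0, 0, -0.0092, 1], [-0.9, -0.11, 0, 0, 0, -0.0092, 1], [-1, -0.11, 0, 0, 0, -0.0092, 1], [-1, -0.11, 0, 0, 0, -0.0092, 1]]}}

```text
t: 19.62
position: [0.4806, -0.148, 0.2042]
tool_rot: [0.708, 0.706, 0.0, -0.0]
contact_force: [0.1, 0.7, -4.4]
finger_gap: 0.556
grip_force: 43.3
```

{"method": "jog_arm", "body": {"plan": [[-0.25, -0.03, 0, 0, 0, 0, 1], [-0.48, -0.055, 0, 0, 0, 0, 1], [-0.48, -0.055, 0, 0, 0, 0, 1], [-0.48, -0.055, 0.2, 0, 0, 0, 1], [-0.48, -0.055, 0.4, 0, 0, 0, 1], [-0.48, -0.055, 0.44, 0, 0, 0, 1], [-0.48, -0.055, 0.44, 0, 0, 0, 1]]}}

```text
t: 20.5
position: [0.4725, -0.2185, 0.1385]
tool_rot: [0.707, 0.707, 0.0, -0.0]
contact_force: [1.1, 0.8, -5.6]
finger_gap: 0.554
grip_force: 44.0
```

Run:
```python
from look import *
look("c4",[.4719,-.3025,-.0028],[(80,125,60),(80,-125,60),(75,-41,60),(75,41,60)],"scene",(160,130,320,240),5)
```

```text
[ 0.4731 -0.2191  0.1393]
```

View pics/c4.png

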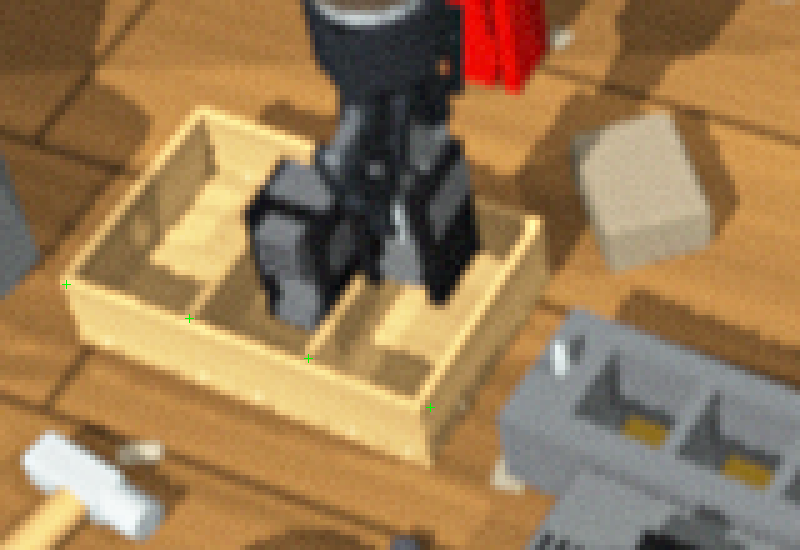

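The crate is still in place, the pack sits over the right compartment, and both nearer wells are empty. I'll lower it.

{"method": "jog_arm", "body": {"plan": [[-0.01, 0, 0.12, 0, 0, 0, 1], [-0.01, 0, 0.25, 0, 0, 0, 1], [-0.01, 0, 0.38, 0, 0, 0, 1], [-0.01, 0, 0.44, 0, 0, 0, 1], [-0.01, 0, 0.46, 0, 0, 0, 1], [-0.01, 0, 0.48, 0, 0, 0, 1], [-0.01, 0, 0.49, 0, 0, 0, 1], [-0.01, 0, 0.5, 0, 0, 0, 1], [-0.01, 0, 0.5, 0, 0, 0, 1]]}}

```text
t: 21.68
position: [0.4721, -0.221, 0.0634]
tool_rot: [0.708, 0.706, 0.0, 0.0]
contact_force: [0.6, 1.0, -5.1]
finger_gap: 0.551
grip_force: 44.0
```

{"method": "jog_arm", "body": {"plan": [[0, 0, 0.01, 0, 0, 0, 1], [0, 0, 0.02, 0, 0, 0, 1], [0, 0, 0.02, 0, 0, 0, 1]]}}

```text
t: 22.05
position: [0.4722, -0.2211, 0.0617]
tool_rot: [0.708, 0.706, 0.0, 0.001]
contact_force: [-3.4, 0.4, 4.3]
finger_gap: 0.561
grip_force: 46.8
```

{"method": "jog_arm", "body": {"plan": [[0, 0, 0, 0, 0, 0, -1], [0, 0, 0, 0, 0, 0, -1], [0, 0, 0, 0, 0, 0, -1], [0, 0, 0, 0, 0, 0, -1], [0, 0, 0, 0, 0, 0, -1], [0, 0, -0.1, 0, 0, 0, -1], [0, 0, -0.3, 0, 0, 0, -1], [0, 0, -0.6, 0, 0, 0, -1], [0, 0, -0.9, 0, 0, 0, -1], [0, 0, -1, 0, 0, 0, -1], [0.3, 0, -1, 0, 0, 0, -1], [0.7, 0, -1, 0, 0, 0, -1], [1, 0, -1, 0, 0, 0, -1]]}}

```text
t: 23.68
position: [0.4716, -0.0692, 0.2101]
tool_rot: [0.708, 0.706, -0.0, -0.0]
contact_force: [-0.0, 1.1, 0.1]
finger_gap: 1.0
grip_force: 0.0
```

{"method": "jog_arm", "body": {"plan": [[0.3, 0, 0, 0, 0, 0, -1], [0.7, 0, 0, 0, 0, 0, -1], [1, 0, 0, 0, 0, 0, -1], [1, 0, 0, 0, 0, 0, -1]]}}

```text
t: 24.18
position: [0.472, 0.0817, 0.21]
tool_rot: [0.706, 0.708, -0.0, -0.0]
contact_force: [-0.3, -1.4, 0.2]
finger_gap: 1.002
grip_force: 0.0
```

{"method": "jog_arm", "body": {"plan": [[0.3, 0, 0, 0, 0, 0, -1], [0.7, 0.06, 0, 0, 0, 0, -1], [1, 0.12, 0, 0, 0, 0, -1], [1, 0.12, 0, 0, 0, 0, -1], [1, 0.12, 0, 0, 0, 0, -1]]}}

```text
t: 24.8
position: [0.4906, 0.2277, 0.2098]
tool_rot: [0.708, 0.706, -0.001, -0.0]
contact_force: [0.3, -0.3, -1.2]
finger_gap: 1.0
grip_force: 0.0
```

Run:
```python
from look import *
print(np.round(ctrl.read_state()["tool_rot"],4))
a=viewer.capture("scene"); cv2.imwrite("pics/x.png",a["pixels"][:,:,::-1])
look("v1",[.4907,.3178,.0638],[(sx*44,sy*132,8) for sx in(-1,1) for sy in(-1,1)]+[(0,-118,8),(0,118,8),(9,50,48),(-9,50,48),(9,-50,48),(-9,-50,48)])
im=cv2.imread("pics/v1.png"); A=cv2.resize(a["pixels"][130:240,160:320,::-1],(240,165),interpolation=3); cv2.imwrite("pics/v1.png",np.vstack([im,cv2.copyMakeBorder(A,0,0,0,400,cv2.BORDER_CONSTANT)]))
```

```text
[ 0.7081  0.7061 -0.001  -0.    ]
[0.4908 0.2273 0.2102]
```

View pics/v1.png

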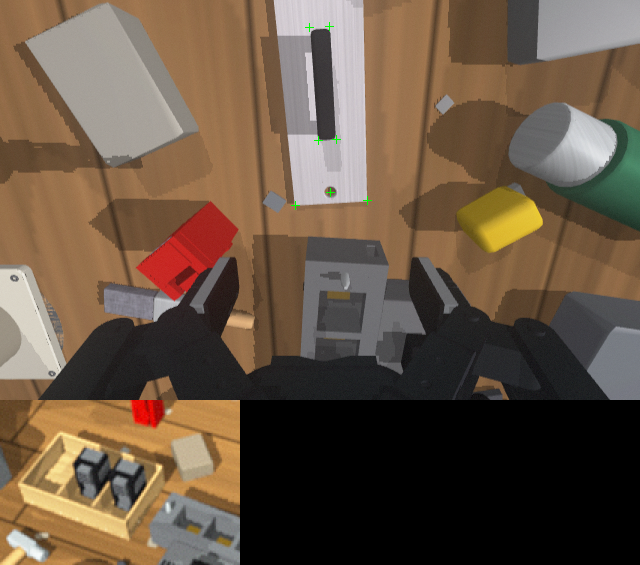

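The cover fit holds: hole at (331,192), handle (320,29) to (327,138). Both packs show standing in the crate in the inset. Now to grip the handle.

{"method": "jog_arm", "body": {"plan": [[0.3, 0, 0, 0, 0, -0.005, -1], [0.6, 0, 0.3, 0, 0, -0.0103, -1], [0.605, 0.002, 0.6, 0, 0, -0.0103, -1], [0.605, 0.002, 0.8, 0, 0, -0.0103, -1], [0.605, 0.002, 0.8, 0, 0, -0.0103, -1]], "squeeze": 50}}

```text
t: 25.52
position: [0.4896, 0.3171, 0.0878]
tool_rot: [0.685, 0.728, -0.003, -0.001]
contact_force: [-0.2, -0.0, 0.5]
finger_gap: 1.002
grip_force: 0.0
```

{"method": "jog_arm", "body": {"plan": [[0, 0, 0.2, 0, 0, 0, -1], [0, 0, 0.35, 0, 0, 0, -1], [0, 0, 0.45, 0, 0, 0, -1], [0, 0, 0.46, 0, 0, 0, -1], [0, 0, 0.46, 0, 0, 0, 1], [0, 0, 0.46, 0, 0, 0, 1], [0, 0, 0.46, 0, 0, 0, 1], [0, 0, 0.46, 0, 0, 0, 1], [0, 0, 0.46, 0, 0, 0, 1], [0, 0, 0.46, 0, 0, 0, 1], [0, 0, 0.46, 0, 0, 0, 1], [0, 0, 0.46, 0, 0, 0, 1]]}}

```text
t: 27.02
position: [0.4916, 0.32, 0.0219]
tool_rot: [0.685, 0.729, 0.0, 0.0]
contact_force: [-1.6, -0.9, 6.3]
finger_gap: 0.2
grip_force: 50.6
```

Run:
```python
from look import *
c=[.506,0,-.058]; cov=[.4912,.3178,.0625]
S={n:viewer.capture(n) for n in("scene","side")}
W=[np.load(f+".npz") for f in("w1","v1","d1")]
P0,P1=place(c,np.array([(0,-118,82),(0,118,82)])/1e3); H0=place(cov,[[0,-.118,.008]])[0]
sh=[(S["scene"]["mtx"],S["scene"]["T"],S["scene"]["pixels"]),(S["side"]["mtx"],S["side"]["T"],S["side"]["pixels"])]+[(w["K"],w["T"],w["p"]) for w in W]
tiles=[];info=[]
for i,P in [(0,P0),(0,P1),(1,P0),(1,P1),(2,P0),(2,P1),(3,P1),(3,H0),(4,P0)]:
    K,T,p=sh[i];u=proj(K,T,[P])[0];x0,y0=int(u[0])-16,int(u[1])-12
    t=cv2.warpAffine(p[:,:,::-1].copy(),np.array([[8,0,-8.*x0],[0,8,-8.*y0]]),(264,200),flags=cv2.INTER_CUBIC)
    q=((u-[x0,y0])*8).astype(int);cv2.drawMarker(t,(int(q[0]),int(q[1])),(0,255,0),0,10,1)
    tiles.append(t);info.append((i,x0,y0))
cv2.imwrite("pics/m.png",np.vstack([np.hstack(tiles[3*k:3*k+3]) for k in range(3)]));print(info)
np.savez("S.npz",**{k+n:S[n][k2] for n in S for k,k2 in(("K","mtx"),("T","T"),("p","pixels"))})
```

```text
[(0, 255, 187), (0, 330, 215), (1, 302, 173), (1, 288, 240), (2, 313, 280), (2, 315, 82), (3, 329, 275), (3, 314, 179), (4, 312, 139)]
```

View pics/m.png

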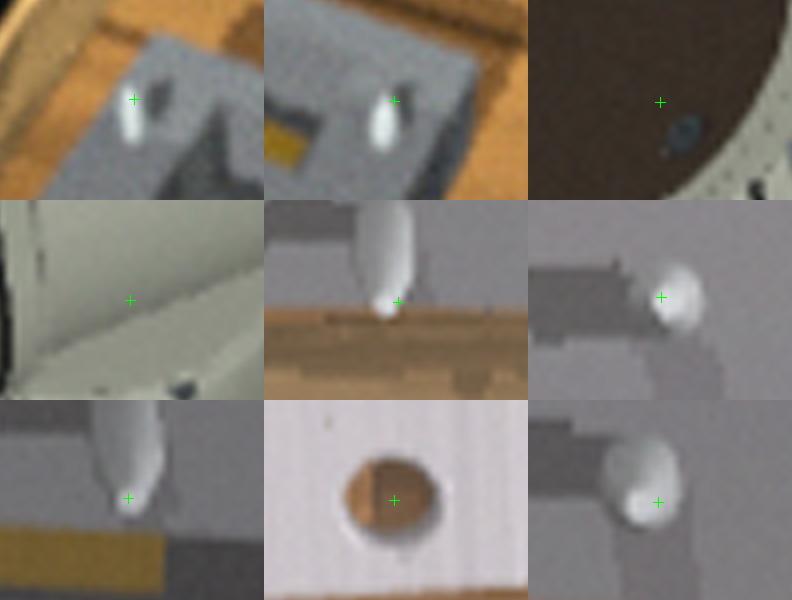

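Run:
```python
from h import *
S=np.load("S.npz");w1,v1,d1=[np.load(f+".npz") for f in("w1","v1","d1")]
from plant import viewer
B=viewer.capture("side")
P0,P1=(0,-.118,.081),(0,.118,.081)
g=lambda x0,y0,a,b:(x0+a/8,y0+b/8)
sb=lambda u,v:(160+u*.4665,120+v*.4667)
obs=[(S["Kscene"],S["Tscene"],P0,g(255,187,129,87),0),(S["Kscene"],S["Tscene"],P1,g(330,215,119,96),0),
(B["mtx"],B["T"],P0,sb(342,143),1),(B["mtx"],B["T"],P1,sb(309,287),1),
(w1["K"],w1["T"],P0,g(313,280,122,110),2),(w1["K"],w1["T"],P1,g(315,82,152,98),2),
(v1["K"],v1["T"],P1,g(329,275,132,108),2),(d1["K"],d1["T"],P0,g(312,139,122,104),2)]
yaw=.0622; H=(v1["K"],v1["T"],g(314,179,128,101))
def res(x,full=False):
    c=x[:3]; sh=x[3:9].reshape(3,2)*1e-3; r=[]
    for K,T,P,px,k in obs:
        q=place(c,[P])[0]+[*sh[k],0]; r.append((proj(K,T,[q])[0]-px)/(1 if k<2 else 1.5))
    h=place([.4916,.320,yaw],[[0,x[9]*1e-3-.118,.008]])[0]+[*sh[2],0]
    r.append((proj(H[0],H[1],[h])[0]-H[2])/1.5)
    return np.concatenate([np.ravel(r),x[3:9]/2])
r=least_squares(res,[.506,0,-.058]+[0]*7); print("charger",np.round(r.x[:3],4),"shifts mm",np.round(r.x[3:9],1),"along",round(r.x[9],2));print(np.round(res(r.x)[:18].reshape(-1,2),1).tolist())
cov=np.linalg.inv(r.jac.T@r.jac);print("sd",np.sqrt(np.diag(cov))[:3],np.sqrt(cov[9,9]))
for k in(0,1,2):
    o=[(K,T,[np.array(P)*1e3],[px]) for K,T,P,px,kk in obs if kk==k]; print(k,np.round(fit(o,[.506,0,-.058])[0],4))
```

```text
charger [ 0.5056 -0.0009 -0.0701] shifts mm [-1.  -1.7 -0.5  1.5  0.2  0. ] along -2.29
[[0.4, 0.8], [0.5, 0.6], [-0.1, -0.5], [-0.2, -0.8], [0.3, -0.5], [-0.7, 0.6], [0.4, -0.7], [-0.5, 0.3], [0.6, -0.0]]
sd [0.00121917 0.00151193 0.00569293] 2.4138920242646353
0 [ 0.5027 -0.0047 -0.0727]
1 [ 0.5046  0.0029 -0.0695]
2 [ 0.5061 -0.0008 -0.0703]
```

{"method": "jog_arm", "body": {"plan": [[0, 0, -0.05, 0, 0, 0, 1], [0, 0, -0.15, 0, 0, 0, 1], [0, 0, -0.3, 0, 0, 0, 1], [0, 0, -0.5, 0, 0, 0, 1], [0, 0, -0.7, 0, 0, 0, 1], [0, 0, -0.9, 0, 0, 0, 1], [0, 0, -1, 0, 0, 0, 1], [-0.1, 0, -1, 0, 0, 0, 1], [-0.3, 0, -1, 0, 0, 0, 1], [-0.5, 0, -1, 0, 0, 0, 1], [-0.7, 0, -1, 0, 0, 0, 1], [-0.8, 0, -1, 0, 0, 0, 1], [-0.8, 0, -1, 0, 0, 0, 1]]}}

```text
t: 28.8
position: [0.4984, 0.1987, 0.1705]
tool_rot: [0.685, 0.728, -0.001, -0.001]
contact_force: [0.4, 0.4, -3.1]
finger_gap: 0.2
grip_force: 49.5
```

{"method": "jog_arm", "body": {"plan": [[-0.1, 0, 0, 0, 0, 0.003, 1], [-0.3, 0, 0, 0, 0, 0.008, 1], [-0.5, -0.02, 0, 0, 0, 0.013, 1], [-0.7, -0.037, 0, 0, 0, 0.018, 1], [-0.9, -0.037, 0, 0, 0, 0.021, 1], [-1, -0.037, 0, 0, 0, 0.021, 1], [-1, -0.037, 0, 0, 0, 0.021, 1], [-1, -0.037, 0, 0, 0, 0.021, 1], [-1, -0.037, 0, 0, 0, 0.021, 1]]}}

```text
t: 29.92
position: [0.5028, 0.0509, 0.1713]
tool_rot: [0.731, 0.683, 0.0, -0.0]
contact_force: [0.1, -0.2, -4.0]
finger_gap: 0.201
grip_force: 49.5
```

Run:
```python
from plant import *
from scipy.spatial.transform import Rotation as R
s=ctrl.read_state();m=R.from_quat(s["tool_rot"]).as_matrix();print(s["position"],m.round(4).tolist(),s["contact_force"],s["finger_gap"])
```

```text
[0.5028013  0.05092294 0.17126663] [[0.0675, 0.9977, -0.0], [0.9977, -0.0675, 0.0003], [0.0003, -0.0001, -1.0]] [ 0.12549035 -0.15655851 -4.0167006 ] 0.20056383614507353
```

{"method": "jog_arm", "body": {"plan": [[-0.15, 0.02, 0, 0, 0, 0.0004, 1], [-0.328, 0.042, 0, 0, 0, 0.0004, 1], [-0.328, 0.042, 0.1, 0, 0, 0.0004, 1], [-0.328, 0.042, 0.2, 0, 0, 0.0004, 1], [-0.328, 0.042, 0.3, 0, 0, 0.0004, 1], [-0.328, 0.042, 0.36, 0, 0, 0.0004, 1], [-0.328, 0.042, 0.36, 0, 0, 0.0004, 1], [-0.328, 0.042, 0.36, 0, 0, 0.0004, 1]]}}

```text
t: 30.92
position: [0.5061, 0.0006, 0.1177]
tool_rot: [0.732, 0.681, 0.0, 0.0]
contact_force: [-0.1, -0.7, -3.1]
finger_gap: 0.204
grip_force: 49.4
```

Run:
```python
from look import *
from scipy.spatial.transform import Rotation as R
s=ctrl.read_state();m=R.from_quat(s["tool_rot"]).as_matrix();print(s["position"],m.round(4).tolist(),s["contact_force"],s["finger_gap"])
p=s["position"];yaw=np.arctan2(-m[0,0]*1,m[1,0]) ;print(yaw)
pose=[p[0],p[1],yaw]
tiles=[]
for n,crop,sh in(("scene",(235,160,385,272),(-.001,-.0017)),("side",(225,160,375,272),(-.0005,.0015))):
    w=viewer.capture(n);x0,y0,x1,y1=crop
    im=cv2.resize(w["pixels"][y0:y1,x0:x1,::-1],(800*1//1,597),interpolation=3) if 0 else cv2.resize(w["pixels"][y0:y1,x0:x1,::-1],(400,299),interpolation=3)
    f=400/150
    z=p[2]-.0219
    Q=np.array([(sx*.044,sy*.132-.0023,8e-3+z) for sx in(-1,1) for sy in(-1,1)]+[(0,-.1203,8e-3+z),(0,.1157,8e-3+z)])
    for u in proj(w["mtx"],w["T"],place(pose,Q)+[*sh,0]): cv2.drawMarker(im,tuple(int(t) for t in (u-[x0,y0])*f),(0,255,0),0,8,1)
    for u in proj(w["mtx"],w["T"],place([.5056,-.0009,-.07],[(0,-.118,.081),(0,.118,.081)])+[*sh,0]): cv2.drawMarker(im,tuple(int(t) for t in (u-[x0,y0])*f),(0,0,255),0,8,1)
    tiles.append(im)
cv2.imwrite("pics/z.png",np.hstack(tiles))
```

```text
[0.50611442 0.00057285 0.11765497] [[0.0713, 0.9975, 0.0008], [0.9975, -0.0713, 0.0], [0.0001, 0.0008, -1.0]] [-0.07908153 -0.65069633 -3.08452417] 0.20390339027724666
-0.07137589977298936
```

View pics/z.png

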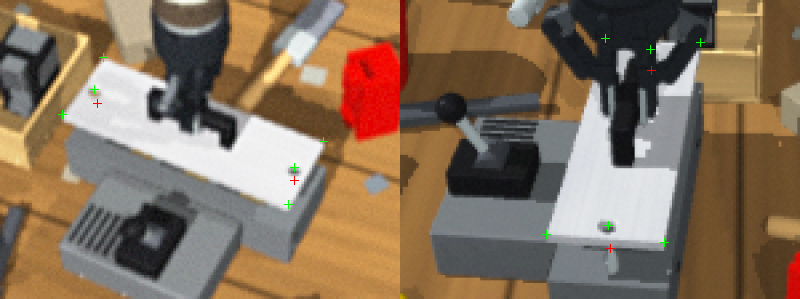

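The cover is level over the pins, its holes within about a pixel of the prediction. I'll lower it in small steps and watch the force.

{"method": "jog_arm", "body": {"plan": [[0, 0, 0.04, 0, 0, 0, 1], [0, 0, 0.07, 0, 0, 0, 1], [0, 0, 0.1, 0, 0, 0, 1], [0, 0, 0.12, 0, 0, 0, 1], [0, 0, 0.12, 0, 0, 0, 1]]}}

```text
t: 31.65
position: [0.5054, 0.0004, 0.0989]
tool_rot: [0.732, 0.681, -0.0, -0.0]
contact_force: [-0.4, -0.9, -2.5]
finger_gap: 0.199
grip_force: 49.5
```

{"method": "jog_arm", "body": {"plan": [[0, 0, 0.02, 0, 0, 0, 1], [0, 0, 0.035, 0, 0, 0, 1], [0, 0, 0.05, 0, 0, 0, 1], [0, 0, 0.05, 0, 0, 0, 1]]}}

```text
t: 32.15
position: [0.5055, 0.0004, 0.0916]
tool_rot: [0.732, 0.681, -0.0, -0.0]
contact_force: [-0.1, -0.4, -3.0]
finger_gap: 0.204
grip_force: 49.5
```

{"method": "jog_arm", "body": {"plan": [[0, 0, 0.02, 0, 0, 0, 1], [0, 0, 0.04, 0, 0, 0, 1], [0, 0, 0.055, 0, 0, 0, 1], [0, 0, 0.055, 0, 0, 0, 1]]}}

```text
t: 32.65
position: [0.5054, 0.0004, 0.0833]
tool_rot: [0.732, 0.681, -0.0, -0.0]
contact_force: [0.1, 0.2, -3.2]
finger_gap: 0.205
grip_force: 49.5
```

{"method": "jog_arm", "body": {"plan": [[0, 0, 0.01, 0, 0, 0, 1], [0, 0, 0.02, 0, 0, 0, 1], [0, 0, 0.02, 0, 0, 0, 1]]}}

```text
t: 33.02
position: [0.5059, 0.0005, 0.0819]
tool_rot: [0.732, 0.681, 0.0, 0.0]
contact_force: [-2.5, -0.9, 4.3]
finger_gap: 0.204
grip_force: 50.7
```

Contact came at TCP z 0.0819, the height expected for flush. I'll release and withdraw.

{"method": "jog_arm", "body": {"plan": [[0, 0, 0, 0, 0, 0, -1], [0, 0, 0, 0, 0, 0, -1], [0, 0, 0, 0, 0, 0, -1], [0, 0, 0, 0, 0, 0, -1], [0, 0, 0, 0, 0, 0, -1], [0, 0, 0, 0, 0, 0, -1], [0, 0, -0.1, 0, 0, 0, -1], [0, 0, -0.3, 0, 0, 0, -1], [0, 0, -0.6, 0, 0, 0, -1], [0, 0, -0.9, 0, 0, 0, -1], [0, -0.2, -1, 0, 0, 0, -1], [0, -0.6, -1, 0, 0, 0, -1], [0, -0.9, -1, 0, 0, 0, -1], [0, -0.9, -1, 0, 0, 0, -1]]}}

```text
t: 34.78
position: [0.3682, 0.0102, 0.2317]
tool_rot: [0.732, 0.681, 0.0, 0.0]
contact_force: [-0.6, 0.5, -0.1]
finger_gap: 1.001
grip_force: 0.0
```

Run:
```python
from h import *
from plant import *
w0={"crate":[172,149,97,69],"chisel":[222,234,20,51],"tape":[331,282,22,36]}
p=viewer.capture("scene");q=viewer.capture("side")
for n in("crate","cover","chisel","tape","packA","isolator_tip"):
    print(n,w0.get(n),[(np.round(d["box"]).tolist(),round(d["conf"],2)) for d in search_frame(p,n)[:3]],[(np.round(d["box"]).tolist(),round(d["conf"],2)) for d in search_frame(q,n)[:2]])
for P in(p,q):
    for z in(.0,.06):
        C=proj(P["mtx"],P["T"],place([.5056,-.0009,-.07],[(a*.044,b*.132,z+h) for a in(-1,1) for b in(-1,1) for h in(0,.008)]+[(a*.009,b*.05,z+.048) for a in(-1,1) for b in(-1,1)]))
        print("pred cover",z,C.min(0).round(),(C.max(0)-C.min(0)).round())
```

```text
crate [172, 149, 97, 69] [([172.0, 151.0, 97.0, 73.0], 0.63)] [([298.0, 132.0, 61.0, 71.0], 0.85)]
cover None [([260.0, 190.0, 96.0, 55.0], 0.57)] [([281.0, 188.0, 57.0, 83.0], 0.94), ([324.0, 151.0, 21.0, 30.0], 0.65)]
chisel [222, 234, 20, 51] [([224.0, 236.0, 19.0, 48.0], 0.85), ([279.0, 241.0, 12.0, 8.0], 0.72)] [([220.0, 196.0, 54.0, 11.0], 0.93)]
tape [331, 282, 22, 36] [([330.0, 280.0, 25.0, 38.0], 0.83)] [([194.0, 268.0, 46.0, 44.0], 0.88)]
packA None [] []
isolator_tip None [] [([241.0, 192.0, 18.0, 27.0], 0.5)]
pred cover 0.0 [263. 202.] [93. 55.]
pred cover 0.06 [261. 190.] [96. 56.]
pred cover 0.0 [284. 205.] [54. 82.]
pred cover 0.06 [282. 186.] [56. 80.]
```

The cover matches its predicted flush box in both views. The crate, chisel and tape are where they were.

```bash
python3 -c "
from plant import finish_job
print(finish_job())"
```

```text
the job is handed in; nothing more can be done
None
```

I handed the job in at about 35 s; the simulator gave no verdict: lever off against its stop, both packs present standing in the crate, cover flush on the pins by contact height and both camera views, chisel and tape not visibly moved.

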